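Seat a wax ring blank on the tilting stand and hold the plate at the red mark

TASK

Pick up the green wax ring blank gently (wax bruises: squeeze it with no more than about 20 N), lower it gently with its hole over the brass post on the tilting plate while the plate lies level, and let go of the blank. Then raise the plate by its black bar until its yellow pointer lines up with the red mark arm, and finish while still holding it there with the blank seated on its post; the plate falls if let go. Do not shift the red mark, and leave the other things on the bench where they are.

Things in the scene. Friction and masses are not known exactly. Their poses are not given: they have to be found in the camera images.
- blank_center (a point): centre (half-way up) of the dark green wax ring blank, a loose rectangular slab lying flat on the bench, 44 mm along its own x, 36 mm along its own y, 22 mm tall along its z, with a 22 mm round hole right through it along z; about 35 g
- post_seat (a point): where the blank's centre lies when seated, at any turn: on the axis of the brass post, 11 mm above the plate's top face. Post: 12 mm diameter, 11 mm tall, chamfered top, 80 mm out from the hinge line. Turns with the plate: z square to the plate, x along the hinge line, y from the post towards the hinge
- handle_mid (a point): middle of the black round pull bar on the plate's free side: 10 mm diameter, 90 mm long, parallel to the hinge line, 195 mm out from it, 55 mm above the bench while level; 40 mm of open gap between bar and plate edge, only the bench below it; 8 mm rods at its two ends carry it. It may turn between the fingers as the plate swings. Axes as post_seat
- flap_hinge (a point): middle of the plate's hinge line, 55 mm above the bench; axes as post_seat. The aluminium plate is 118 mm along x, reaches from 10 to 150 mm out (along -y) from the hinge line and is 8 mm thick, its top face 59 mm above the bench when level
- flap (a joint): angle of the tilting plate, rad: 0 = level (resting on its stops), grows as the bar is raised, at most 1.2; swings freely and falls back when let go (plate about 0.4 kg)
- mark (a joint): angle of the red mark arm, rad, on the same scale as the plate: at equal values the plate's yellow pointer (far, +x side of the stand) is in line with the red arm. The arm pivots stiffly on the hinge line; not to be moved
- mark_tip (a point): outer end of the red mark arm, a thin red strip in front of the white dial on the far (+x) side of the stand, 104 mm out from the hinge line and 86 mm along it from its middle
- stand: the fixed stand: wooden base 190 x 185 mm, origin on the bench 90 mm (along its y) before the hinge line, z up, x along the hinge line; the hinge is at its +y side, the bar at its -y side; two 70 mm high hinge posts and a white dial, up to 140 mm high, on its +x side
- bangle: bystander: green wax bangle lying flat, 74 mm across, 16 mm tall, origin at the centre of its underside
- jar: bystander: amber glass jar with a metal lid, 52 mm in diameter, 55 mm tall, origin at the centre of its underside
- file: bystander: flat file with a wooden handle lying along its x, about 190 mm long, 18 mm tall, origin at mid-length underneath
Mind the look-alikes: they are no part of the job. Of the things that look like the part that bears blank_center, the smallest one is meant.

How it is judged:
On the way:
1. the blank is seated on the post of the level plate and let go (distance between blank_center and post_seat below 0.008 m and z of blank_center in the frame of post_seat below 0.003 m and angle between the z axis of blank_center and the z axis of post_seat, either way round below 0.1 rad and contact force between the fingers and blank below 0.1 N and value of joint flap below 0.05 rad), for 0.2 s.
At the end, for the whole second after the job is handed in: The plate is held still by the fingers within 0.07 rad (4 degrees) of the red mark, carried by nothing else, with the blank seated flat on its post (centre within 8 mm of its seat) and not touched by the fingers (angle between the y axis of post_seat and the y axis of mark_tip, either way round below 0.07 rad and velocity of joint flap between -0.05 and 0.05 rad/s and contact force between the fingers and flap above 0.5 N and contact force between flap and bangle below 0.1 N and contact force between flap and jar below 0.1 N and contact force between flap and file below 0.1 N and distance between blank_center and post_seat below 0.008 m and z of blank_center in the frame of post_seat below 0.003 m and angle between the z axis of blank_center and the z axis of post_seat, either way round below 0.1 rad and contact force between the fingers and blank below 0.1 N); the arm keeps its last pose, push and grip.
It fails at once if the wax blank is squeezed or pushed too hard by the fingers (over 22 N at each of two fingers, summed) (contact force between the fingers and blank above 44 N).
It fails at once if the blank is dropped or pressed on the plate with more than 25 N (contact force between blank and flap above 25 N).
It fails at once if the red mark is moved by more than 8 mm (distance of mark_tip from where it was at the start of the episode above 0.008 m).
It fails at once if a bystander is moved by more than 30 mm (distance of any of bangle, jar, file from where it was at the start of the episode above 0.03 m).
It also fails if it takes over 61 s, if anything falls off the work surface, if the arm or the gripper's body presses on something with over 40 N, if the wrist force passes 120 N, or if a joint passes its speed limit or range.

ROBOT

A 7-joint arm with a two-finger parallel gripper is mounted at the origin on the work surface. World frame = base frame: x ahead of the robot, y to its left, z up, the work surface at z = 0. Lengths are in m, angles in rad, forces in N, time in s.
With the tool pointing down it reaches from about 0.4 to 0.85 m from the base axis. Payload 4.5 kg.
Tool frame: the origin (TCP) lies where the fingers leave the gripper's body, on its centre line; the fingertips stand 64 mm ahead of it and the grasp point (between the pads) lies 45 mm ahead of it; z points along the fingers, y is the direction in which the jaws open and shut (so a half turn about z gives the same grasp; the last joint's range is limited). The gripper opens to 88 mm and grips with 3 to 60 N. Pads are 18 mm wide; open, the fingers measure 123 mm over their backs; the gripper's body (75 mm by 187 mm) begins 45 mm behind the grasp point.
Start: joints at [1.285, 0.689, -0.195, 1.565, 0.157, 0.902, -0.215], TCP at [0.197, -0.593, 0.303] pointing down, gripper open.
Joint ranges: [-3.01, 3.01], [-0.46, 2.08], [-1.47, 1.51], [0.13, 2.56], [-1, 4.14], [0.04, 2.09], [-2.66, 2.66]. Speed limits (rad/s): [2.57, 2.57, 3.14, 3.14, 3.14, 3.14, 3.14].

INTERFACE

Orientations are given as a unit quaternion [x, y, z, w].
In Python, from plant import monitor, snapshot, workorder, finder gives the robot as it stands.
- The arm moves only by the tool carry_out, never from a script. Its argument "motion" is one flat list of numbers, 6 for each row, row after row: the shift along the tool's x, y, z in cm, then the turn, a rotation vector about the tool's x, y, z in rad. In form: [x, y, z, rx, ry, rz, x, y, z, rx, ry, rz, ...]. A call has 1 to 8 rows; each row shifts and turns the commanded pose from where the row before left it, along the tool's axes as they then stand; what a row does not reach is not made up. A row lasts 1/8 s, in which the tool goes at most 62.5 mm and 10.7 degrees, less where a joint would pass 70% of its speed; a pose out of reach is approached as far as the arm can. A call with a gripper value outside its range is refused whole. "hand" is the finger opening in cm, from 0 to 8.81, set as the call begins (left out, the last holds). The fingers move at their own pace and stop on an object; "grip_force" is the grip in N (left out, the last holds). Time passes only in rows, so rows that do not move let the fingers close. It gives the time, the measured TCP pose, the force and the opening at its end, in the units of the state.
- monitor.get_state(): the state, without advancing time (a new reading comes with each control period).
- snapshot(name): name is "scene" or "top"; returns a dict with "frame" (420x560x3 uint8, red, green, blue), "range_z" (420x560 float32, m along the optical axis (not along the pixel's ray), 0 where there is no reading), "fx", "fy", "cx", "cy" (pixels), "rvec" (rotation vector, rad) and "tvec" (3), from world to camera coordinates, as OpenCV has them. Camera axes: x right, y down, z forward; pixel columns grow to the right and rows downward; lengths in m; the calibration is good to about 2 mm. A picture is of the moment at which its call begins.
- workorder.finish_job(): hands the job in, once; it reports no verdict.
Trained networks look in a picture, given as the dict that the camera call returned (one of the last four; its "shot" number tells which), for a name from the list of things; names that differ only in an ending like _2 or _b are one class to them, and where a whole thing is asked for, a point or a joint stands for the part that bears it (a point fixed in the world has none). Each returns a list of dicts, best first, with "p" (0 to 1); they miss things now and then, are a little off and sometimes report something else, mostly with a low value. They report only what shows in the picture. A call takes as long as a camera call. They do not tell look-alikes from the thing itself.
- finder.masks_of(picture, thing): "pixels" (420x560 bool, what is visible of it) and "extent" ([left, top, right, bottom] in pixels, round what is visible of it).
The state is a dict: "clock": time; "q": joint angles; "qd": joint speeds; "joint_torque": joint torques, N m; "tool_pos": TCP position; "eef_rot": TCP orientation; "contact_force": force on the tool from outside, world axes, zero at the start; "moment": the same for the moment, N m; "opening": opening from 0.0 (shut) to 1.0 (fully open).
Only numpy, scipy, OpenCV 4.12 (cv2) and the standard library are available. Lean on these libraries where they do the work, as an engineer would, in place of code of your own. Each camera call takes 0.05 s, during which the arm holds its last target. There are 200 camera calls.

## Working session

There is one attempt and no reset: what is moved stays moved. The work goes in short steps, Python scripts to look and compute and a tool call to move; the robot and the scene stay as the last step left them, time stands still between calls to the robot, and variables do not carry over. Pictures are saved under pics/ and viewed, about 8 in all and at most 12, crops included, and the job is handed in when it is done.

Besides the shell and the picture viewer there is one more tool, called as name(argument=value, ...) on one line, values as JSON. carry_out: Moves the arm, as the interface text tells. Its arguments: {"type":"object","properties":{"motion":{"type":"array"},"hand":{"type":"number"},"grip_force":{"type":"number"}},"required":["motion"]}

```bash
mkdir -p pics; cat > h.py <<'E'
import numpy as np, cv2
from plant import monitor, snapshot, workorder, finder
from scipy.spatial.transform import Rotation as R
def pts(s,mask=None):
    z=s["range_z"]; m=(z>0) if mask is None else (mask&(z>0))
    v,u=np.nonzero(m); d=z[v,u]
    c=np.c_[(u-s["cx"])/s["fx"]*d,(v-s["cy"])/s["fy"]*d,d]
    Rm=cv2.Rodrigues(np.array(s["rvec"],float))[0]
    return (c-np.array(s["tvec"]).ravel())@Rm, np.c_[u,v]
def save(s,n,crop=None,k=1):
    f=s["frame"][...,::-1]
    if crop: l,t,r,b=crop; f=f[t:b,l:r]
    cv2.imwrite("pics/"+n,cv2.resize(f,None,fx=k,fy=k,interpolation=cv2.INTER_CUBIC))
E
python3 - <<'E'
from h import *
im=[]
for n in("scene","top"):
    s=snapshot(n); im.append(s["frame"])
    for t in("blank_center","flap","mark","stand","bangle","jar","file","handle_mid"):
        for o in finder.masks_of(s,t)[:3]:
            p,_=pts(s,o["pixels"])
            if len(p): print(n,t,round(o["p"],2),np.round(o["extent"]),len(p),np.round(np.median(p,0),3),np.round(p.min(0),3),np.round(p.max(0),3))
    save(s,n+"0.png",k=1.4)
print(monitor.get_state())
E
```

```text
scene blank_center 0.95 [268. 146. 296. 172.] 470 [ 0.452 -0.172  0.03 ] [ 0.406 -0.221 -0.002] [ 0.484 -0.14   0.039]
scene blank_center 0.8 [241. 174. 262. 190.] 231 [ 0.553 -0.168  0.02 ] [ 0.529 -0.195 -0.002] [ 0.578 -0.149  0.027]
scene blank_center 0.58 [232. 140. 256. 166.] 433 [ 0.51  -0.274  0.03 ] [ 0.469 -0.313  0.001] [ 0.545 -0.241  0.037]
scene flap 0.95 [266. 202. 359. 272.] 2745 [0.572 0.098 0.06 ] [ 0.494 -0.057 -0.001] [0.67  0.191 0.111]
scene stand 0.58 [263. 201. 376. 302.] 5632 [0.597 0.133 0.059] [ 0.435 -0.057 -0.001] [0.685 0.226 0.141]
scene bangle 0.54 [162. 167. 192. 192.] 395 [ 0.703 -0.324  0.014] [ 0.66  -0.382 -0.004] [ 0.741 -0.287  0.021]
scene jar 0.95 [193. 208. 215. 239.] 474 [ 0.75  -0.124  0.048] [ 0.721 -0.157 -0.   ] [ 0.772 -0.108  0.06 ]
scene file 0.51 [170. 130. 222. 164.] 291 [ 0.576 -0.392  0.013] [ 0.492 -0.424 -0.001] [ 0.676 -0.376  0.023]
scene handle_mid 0.65 [264. 205. 357. 270.] 2692 [0.57  0.099 0.06 ] [ 0.48  -0.048 -0.001] [0.663 0.191 0.106]
top blank_center 0.94 [362. 249. 396. 287.] 777 [ 0.503 -0.277  0.032] [ 0.465 -0.325
[... 1022 characters left out ...]
149  0.029]
{'clock': 0.9, 'q': array([ 1.28480255,  0.68909629, -0.19461576,  1.56529103,  0.15729033,
        0.90253596, -0.21507463]), 'qd': array([ 0.0001786 ,  0.00040931,  0.0021257 ,  0.00157852,  0.00103184,
        0.00046142, -0.00097429]), 'joint_torque': array([ 6.49718368e-05, -5.27468598e+01, -1.26743238e+00, -1.53745615e+01,
       -5.20361925e-02, -7.24820493e-04, -1.10491712e-05]), 'tool_pos': array([ 0.196517  , -0.5933142 ,  0.30274783]), 'eef_rot': array([9.87239501e-01, 1.59242478e-01, 1.51135621e-05, 2.37847481e-05]), 'contact_force': array([ 0.51461478,  0.07257776, -0.4352719 ]), 'moment': array([ 0.00594353,  0.03886991, -0.02343374]), 'opening': 1.0014045038704706}
```

View both.

View pics/scene0.png

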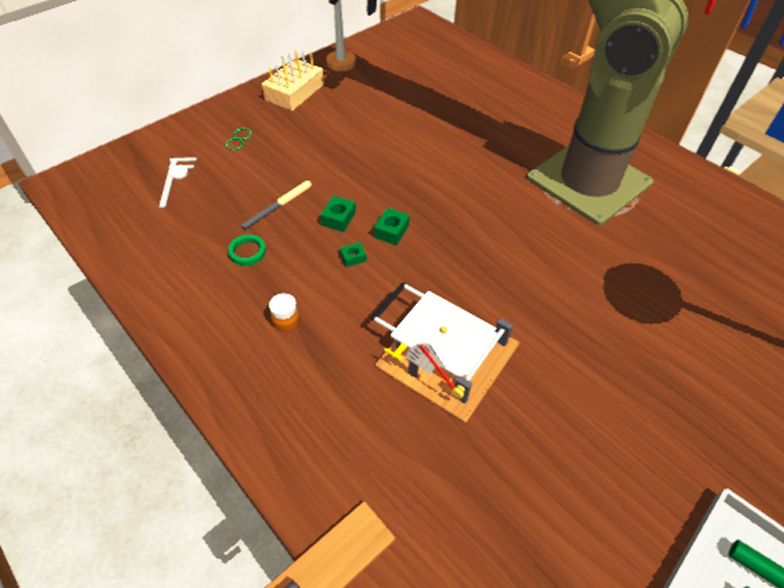

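View pics/top0.png

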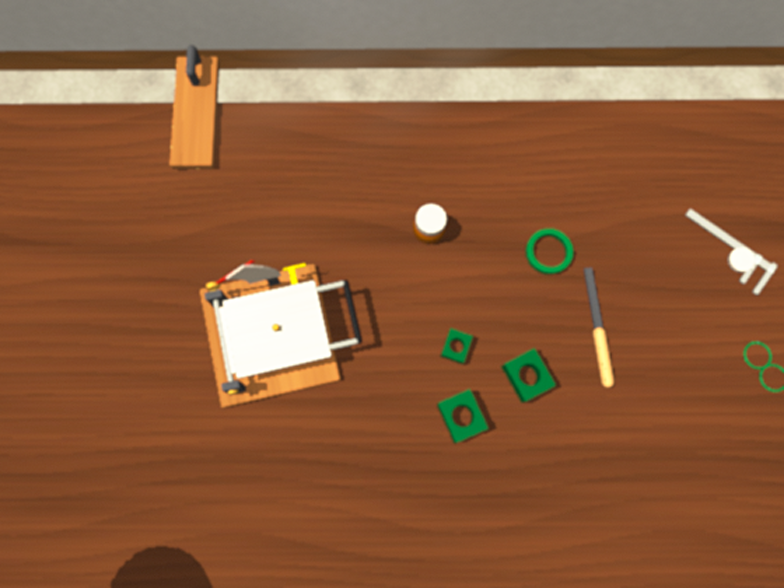

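Candidates: small slab scene (252,182) / top (326,247); larger slabs at top (331,298) and (378,268); bangle at top (391,179). The smallest slab is the blank. Next is a precise measurement and a close crop.

```bash
python3 - <<'E'
from h import *
s=snapshot("top")
P,uv=pts(s)
def im(px): return s["frame"][px[:,1],px[:,0]].astype(int)
C=im(uv)
g=(C[:,1]>C[:,0]*1.8)&(C[:,1]>C[:,2]*1.3)
m=g&(abs(P[:,0]-.55)<.045)&(abs(P[:,1]+.172)<.045)&(P[:,2]>.017)
q=P[m]; print("blank n",m.sum(),"z",np.median(q[:,2])); r=cv2.minAreaRect((q[:,:2]*1000).astype(np.float32)); print("rect",r)
# plate
w=(C.min(1)>150)&(abs(P[:,2]-.06)<.006)&(P[:,0]>.45)&(P[:,0]<.7)&(P[:,1]>-.1)&(P[:,1]<.25)
q=P[w]; print("plate n",w.sum(),np.median(q[:,2]),cv2.minAreaRect((q[:,:2]*1000).astype(np.float32)))
b=(C.max(1)<70)&(P[:,2]>.045)&(P[:,2]<.07)&(P[:,1]<.02)&(P[:,1]>-.06)&(abs(P[:,0]-.58)<.1)
q=P[b]; print("bar n",b.sum(),np.median(q,0),q.min(0),q.max(0),cv2.fitLine(q[:,:2].astype(np.float32),cv2.DIST_L2,0,.01,.01).ravel())
y=(C[:,0]>1.5*C[:,2]+40)&(C[:,1]>100)&(P[:,2]>.062)&(abs(P[:,0]-.57)<.06)&(abs(P[:,1]-.09)<.06)
q=P[y]; print("post n",y.sum(),q.mean(0) if len(q) else 0)
# all yellow/orange px near
t=snapshot("scene"); Pt,ut=pts(t); Ct=t["frame"][ut[:,1],ut[:,0]].astype(int)
y=(Ct[:,0]>1.6*Ct[:,2]+40)&(Ct[:,1]>110)&(Pt[:,2]>.058)&(abs(Pt[:,0]-.57)<.05)&(abs(Pt[:,1]-.09)<.05)
print("post scene",y.sum(),Pt[y].mean(0) if y.any() else 0)
rd=(Ct[:,0]>150)&(Ct[:,1]<70)&(Ct[:,2]<70)&(Pt[:,1]>-.05)&(Pt[:,2]>.04)&(Pt[:,0]>.5)&(Pt[:,1]<.3)
print("red",rd.sum()); print(np.round(Pt[rd][::4],3))
a=s["frame"][225:270,305:350];bb=t["frame"][195:305,255:380]
A=cv2.resize(a,(500,500),interpolation=2);B=cv2.resize(bb,(int(500*125/110)-268,0+500) if 0 else (300*1,264),interpolation=2)
o=np.zeros((500,800,3),np.uint8);o[:,:500]=A;o[:264,500:]=B
cv2.imwrite("pics/c1.png",o[...,::-1])
E
```

```text
blank n 258 z 0.022211723560299976
rect ((550.556396484375, -173.13243103027344), (35.82449722290039, 43.527587890625), 69.50707244873047)
plate n 4235 0.05964957372959776 ((576.0260620117188, 84.77978515625), (122.59014129638672, 195.63243103027344), 12.751716613769531)
bar n 145 [ 0.59667723 -0.01424731  0.06015806] [ 0.5504479  -0.02671454  0.05555949] [ 0.6420842  -0.00350487  0.06577968] [ 0.9739097   0.22693592  0.59644043 -0.01471763]
post n 17 [0.57056141 0.09674364 0.07068931]
post scene 16 [0.57460433 0.10042944 0.06907153]
red 72
[[0.657 0.126 0.133]
 [0.653 0.128 0.127]
 [0.653 0.131 0.123]
 [0.65  0.136 0.117]
 [0.652 0.141 0.113]
 [0.65  0.146 0.109]
 [0.649 0.151 0.106]
 [0.649 0.155 0.099]
 [0.646 0.158 0.095]
 [0.649 0.161 0.092]
 [0.645 0.164 0.088]
 [0.646 0.166 0.083]
 [0.646 0.172 0.086]
 [0.641 0.174 0.078]
 [0.641 0.178 0.075]
 [0.644 0.18  0.073]
 [0.641 0.184 0.07 ]
 [0.642 0.185 0.067]]
```

View pics/c1.png

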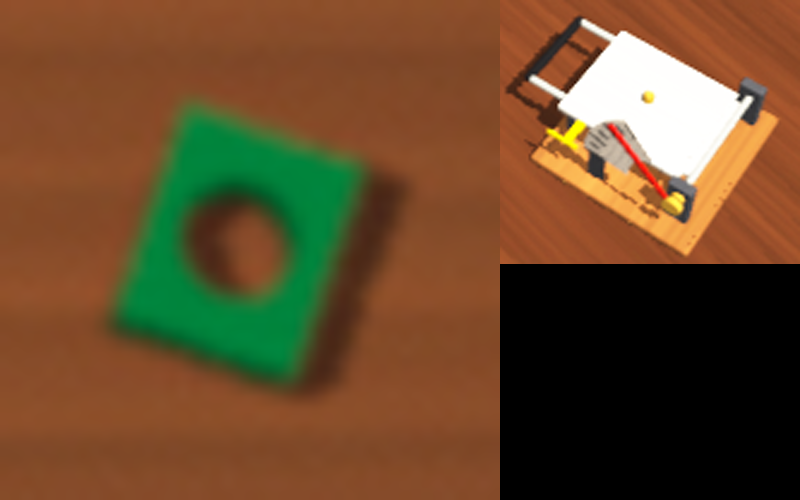

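The crop shows the small slab, long side turned about -20° with its hole visible, so that is the blank. Moving over it now.

carry_out(motion=[3.9,-2.4,0.85,0,0,0,3.9,-2.4,0.85,0,0,0,3.9,-2.4,0.85,0,0,0,3.9,-2.4,0.85,0,0,0,3.9,-2.4,0.85,0,0,0,3.9,-2.4,0.85,0,0,0,3.9,-2.4,0.85,0,0,0,3.9,-2.4,0.85,0,0,0], hand=6.0, grip_force=10)

```text
clock: 2.0
tool_pos: [0.4334, -0.3119, 0.2347]
eef_rot: [0.987, 0.159, 0.0, 0.0]
contact_force: [0.3, 0.0, -0.1]
opening: 0.681
```

carry_out(motion=[3.9,-2.4,0.85,0,0,0,3.9,-2.4,0.85,0,0,0,3.9,-2.4,0.85,0,0,0,3.9,-2.4,0.85,0,0,0,0,0,0,0,0,0.17,0,0,0,0,0,0.17,0,0,0,0,0,0.17,0,0,0,0,0,0.167])

```text
clock: 3.0
tool_pos: [0.5505, -0.1726, 0.2008]
eef_rot: [0.984, -0.18, 0.0, -0.0]
contact_force: [0.6, 0.5, -0.7]
opening: 0.679
```

```bash
cat >> h.py <<'E'
def need(tgt,jaw_deg=None):
    s=monitor.get_state(); r=R.from_quat(s["eef_rot"])
    print("t",round(s["clock"],2),"pos",np.round(s["tool_pos"],4),"F",np.round(s["contact_force"],1),"open",round(s["opening"]*8.81,2))
    print("cm tool",np.round(r.inv().apply(np.array(tgt)-s["tool_pos"])*100,2))
    M=r.as_matrix(); print("jaw deg",np.round(np.degrees(np.arctan2(M[1,1],M[0,1])),2),"toolz",np.round(M[:,2],3))
E
python3 -c "
from h import *
need([.5506,-.173,.067])"
```

```text
t 3.0 pos [ 0.5505 -0.1726  0.2008] F [ 0.6  0.5 -0.7] open 5.98
cm tool [ 0.02  0.03 13.38]
jaw deg -110.76 toolz [ 0.  0. -1.]
```

carry_out(motion=[0,0,3,0,0,0,0,0,3,0,0,0,0,0,3,0,0,0,0,0,2.4,0,0,0,0,0,1.2,0,0,0,0,0,0.7,0,0,0,0,0,0,0,0,0])

```text
clock: 3.88
tool_pos: [0.5504, -0.1728, 0.0679]
eef_rot: [0.984, -0.178, 0.0, 0.0]
contact_force: [-0.7, -0.1, 0.1]
opening: 0.681
```

carry_out(motion=[0,0,0,0,0,0,0,0,0,0,0,0,0,0,0,0,0,0,0,0,0,0,0,0,0,0,0,0,0,0,0,0,0,0,0,0], hand=3.0, grip_force=10)

```text
clock: 4.62
tool_pos: [0.5505, -0.1729, 0.0682]
eef_rot: [0.984, -0.178, 0.0, 0.0]
contact_force: [-0.9, 0.9, 5.7]
opening: 0.405
```

carry_out(motion=[0,0,-1,0,0,0,0,0,-2,0,0,0,0,0,-3,0,0,0,0,0,-3,0,0,0,0,0,-3,0,0,0,0,0,0,0,0,0])

```text
clock: 5.38
tool_pos: [0.5515, -0.1733, 0.1909]
eef_rot: [0.984, -0.178, 0.003, 0.0]
contact_force: [-0.7, 0.7, -1.4]
opening: 0.407
```

```bash
python3 - <<'E'
from h import *
need([.571,.0975,.16])
s=snapshot("scene"); p=s
save(s,"g1.png",(200,90,380,280),3.1)
E
```

```text
t 5.38 pos [ 0.5515 -0.1733  0.1909] F [-0.7  0.7 -1.4] open 3.58
cm tool [ -7.67 -26.05   3.05]
jaw deg -110.48 toolz [ 0.005 -0.002 -1.   ]
```

View pics/g1.png

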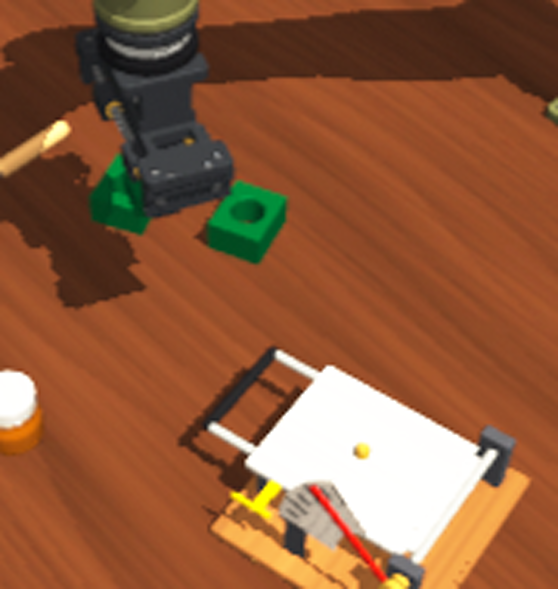

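The gripper holds the blank (opening 3.58 cm). Carrying it over the post, then turning the jaws along the plate's y.

carry_out(motion=[-0.96,-3.26,0,0,0,0,-0.96,-3.26,0,0,0,0,-0.96,-3.26,0,0,0,0,-0.96,-3.26,0,0,0,0,-0.96,-3.26,0,0,0,0,-0.96,-3.26,0,0,0,0,-0.96,-3.26,0,0,0,0,-0.96,-3.26,0,0,0,0])

```text
clock: 6.42
tool_pos: [0.5686, 0.0994, 0.1867]
eef_rot: [0.984, -0.178, -0.001, 0.0]
contact_force: [0.3, -0.1, -0.5]
opening: 0.409
```

carry_out(motion=[0,0,0,0,0,-0.145,0,0,0,0,0,-0.145,0,0,0,0,0,-0.145,0,0,0,0,0,-0.145,0,0,1,0,0,0,0,0,1,0,0,0,0,0,1,0,0,0,0,0,0,0,0,0])

```text
clock: 7.42
tool_pos: [0.5687, 0.0983, 0.1564]
eef_rot: [0.994, 0.111, -0.001, 0.0]
contact_force: [-0.3, -0.2, -0.1]
opening: 0.407
```

```bash
python3 - <<'E'
from h import *
need([.571,.0975,.126])
s=snapshot("scene"); save(s,"g2.png",(250,130,390,290),3.6)
Pt,u=pts(s); C=s["frame"][u[:,1],u[:,0]].astype(int)
g=(C[:,1]>C[:,0]*1.8)&(C[:,1]>C[:,2]*1.3)&(Pt[:,2]>.06)&(Pt[:,1]>0)
print(g.sum(), Pt[g].min(0),Pt[g].max(0),np.median(Pt[g],0))
E
```

```text
t 7.42 pos [0.5687 0.0983 0.1564] F [-0.3 -0.2 -0.1] open 3.58
cm tool [0.21 0.13 3.04]
jaw deg -77.26 toolz [-0.002 -0.001 -1.   ]
231 [0.55629004 0.08043031 0.08808394] [0.59755843 0.13472555 0.17040258] [0.58298124 0.09876282 0.10944738]
```

View pics/g2.png

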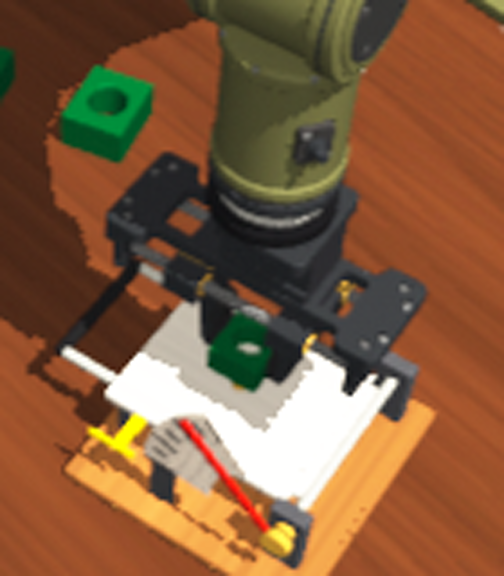

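The blank is held level, right above the post (blank about (240,350), post just below it at (237,385)). Lowering it.

carry_out(motion=[0.2,0.1,0.8,0,0,0,0,0,0.8,0,0,0,0,0,0.5,0,0,0,0,0,0.3,0,0,0,0,0,0.2,0,0,0,0,0,0.1,0,0,0,0,0,0.05,0,0,0,0,0,0,0,0,0])

```text
clock: 8.48
tool_pos: [0.5717, 0.0978, 0.1303]
eef_rot: [0.994, 0.111, 0.0, 0.0]
contact_force: [0.8, -0.2, -0.2]
opening: 0.403
```

carry_out(motion=[0,0,0.1,0,0,0,0,0,0.05,0,0,0,0,0,0.05,0,0,0,0,0,0,0,0,0])

```text
clock: 8.98
tool_pos: [0.5716, 0.0979, 0.1282]
eef_rot: [0.994, 0.111, -0.0, 0.0]
contact_force: [-0.2, -1.2, -0.2]
opening: 0.403
```

carry_out(motion=[0,0,0.05,0,0,0,0,0,0,0,0,0,0,0,0.05,0,0,0,0,0,0,0,0,0])

```text
clock: 9.48
tool_pos: [0.5717, 0.0979, 0.1272]
eef_rot: [0.994, 0.111, 0.0, 0.0]
contact_force: [-0.5, 0.8, -0.4]
opening: 0.406
```

carry_out(motion=[0,0,0,0,0,0,0,0,0,0,0,0,0,0,0,0,0,0,0,0,0,0,0,0], hand=6.0)

```text
clock: 9.98
tool_pos: [0.5717, 0.0978, 0.1272]
eef_rot: [0.994, 0.111, 0.0, 0.0]
contact_force: [-0.3, -1.4, -0.0]
opening: 0.681
```

carry_out(motion=[0,0,-1,0,0,0,0,0,-2,0,0,0,0,0,-3,0,0,0,0,0,-3,0,0,0,0,4.5,0,0,0,0,0,5,0,0,0,0,0,2,0,0,0,0,0,0,0,0,0,0])

```text
clock: 10.98
tool_pos: [0.5971, -0.0156, 0.2176]
eef_rot: [0.994, 0.11, 0.0, 0.0]
contact_force: [0.0, 0.2, -0.2]
opening: 0.678
```

```bash
python3 - <<'E'
from h import *
need([.5967,-.0145,.100])
s=snapshot("scene"); save(s,"g3.png",(250,170,390,310),4)
Pt,u=pts(s); C=s["frame"][u[:,1],u[:,0]].astype(int)
g=(C[:,1]>C[:,0]*1.8)&(C[:,1]>C[:,2]*1.3)&(Pt[:,1]>0)
print(g.sum(), Pt[g].min(0),Pt[g].max(0)); q=Pt[g&(Pt[:,2]>.078)]; print(len(q),cv2.minAreaRect((q[:,:2]*1000).astype(np.float32)),np.median(q[:,2]))
E
```

```text
t 10.97 pos [ 0.5971 -0.0156  0.2176] F [ 0.   0.2 -0.2] open 5.98
cm tool [-0.02 -0.12 11.76]
jaw deg -77.4 toolz [ 0. -0. -1.]
859 [0.483663   0.00498802 0.01202338] [0.61716525 0.68330895 0.25272285]
179 ((583.0145263671875, 58.42088317871094), (43.90433883666992, 118.98649597167969), 12.330669403076172) 0.08211484188289457
```

View pics/g3.png

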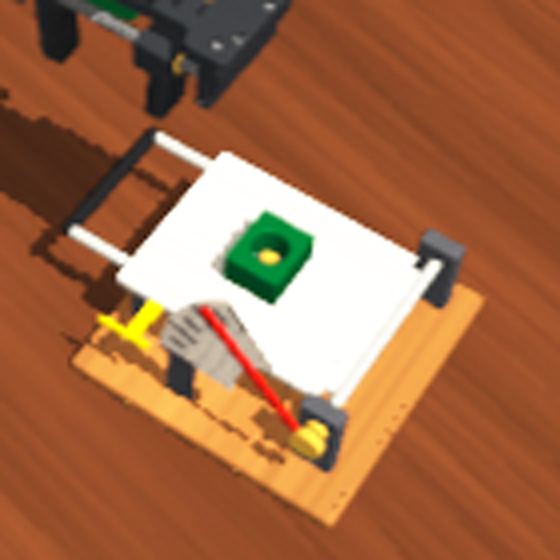

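The blank is seated: the post shows in the hole at (270,257) and the blank's top is at 82 mm. Next is the bar.

carry_out(motion=[0,-0.1,2.5,0,0,0,0,0,2.5,0,0,0,0,0,2.5,0,0,0,0,0,2,0,0,0,0,0,1.5,0,0,0,0,0,0.75,0,0,0,0,0,0,0,0,0], hand=3.5)

```text
clock: 11.9
tool_pos: [0.5968, -0.0132, 0.0995]
eef_rot: [0.994, 0.111, -0.0, -0.0]
contact_force: [0.4, -0.7, -0.2]
opening: 0.397
```

carry_out(motion=[0,0,0,0,0,0,0,0,0,0,0,0,0,0,0,0,0,0,0,0,0,0,0,0,0,0,0,0,0,0], hand=0.3, grip_force=20)

```text
clock: 12.52
tool_pos: [0.5974, -0.0145, 0.1002]
eef_rot: [0.994, 0.111, 0.001, 0.001]
contact_force: [0.7, -3.8, 4.7]
opening: 0.098
```

```bash
python3 - <<'E'
from h import *
need([.5967,-.0145,.100])
p0=monitor.get_state()["tool_pos"]; y=np.radians(12.8); u=np.array([np.sin(y),-np.cos(y)])  # outward
hinge=p0[:2]-.195*u; print("hinge",hinge)
r=R.from_quat(monitor.get_state()["eef_rot"]); prev=p0
for th in np.arange(.05,.83,.05):
    p=np.r_[hinge+.195*np.cos(th)*u,p0[2]+.195*np.sin(th)]
    print(round(th,2),np.round(r.inv().apply(p-prev)*100,2)); prev=p
s=snapshot("scene"); Pt,uu=pts(s); C=s["frame"][uu[:,1],uu[:,0]].astype(int)
m=(C[:,0]>140)&(C[:,1]<60)&(C[:,2]<60)&(Pt[:,1]>.05)&(Pt[:,1]<.25)&(Pt[:,2]>.05)&(Pt[:,0]>.6)&(Pt[:,0]<.7)
q=Pt[m]; o=(q[:,:2]-hinge)@u; a=np.arctan2(q[:,2]-.055,o); rr=np.hypot(o,q[:,2]-.055)
k=rr>.05; print("mark angle",m.sum(),np.median(a[k]),a[k].std(),rr.max()); L=cv2.fitLine(np.c_[o,q[:,2]].astype(np.float32),cv2.DIST_HUBER,0,.01,.01).ravel(); print(L,np.arctan2(-abs(L[1])*-1,abs(L[0])))
E
```

```text
t 12.53 pos [ 0.5974 -0.0145  0.1002] F [ 0.7 -3.8  4.7] open 0.86
cm tool [-0.07 -0.02  0.02]
jaw deg -77.29 toolz [ 0.002 -0.001 -1.   ]
hinge [0.55420525 0.17561492]
0.05 [ 0.   -0.02 -0.97]
0.1 [ 0.   -0.07 -0.97]
0.15 [ 0.   -0.12 -0.97]
0.2 [ 0.   -0.17 -0.96]
0.25 [ 0.   -0.22 -0.95]
0.3 [ 0.   -0.26 -0.94]
0.35 [ 0.   -0.31 -0.92]
0.4 [ 0.   -0.36 -0.91]
0.45 [ 0.   -0.4  -0.89]
0.5 [ 0.   -0.44 -0.87]
0.55 [ 0.   -0.49 -0.84]
0.6 [ 0.   -0.53 -0.82]
0.65 [ 0.   -0.57 -0.79]
0.7 [-0.   -0.61 -0.76]
0.75 [-0.   -0.65 -0.73]
0.8 [-0.   -0.68 -0.7 ]
mark angle 66 0.8134757922589588 0.030470499391403373 0.10417074234754133
[0.7167728  0.6973068  0.03695741 0.09522738] 0.7716332
```

carry_out(motion=[0,-0.02,-0.97,0,0,0,0,-0.07,-0.97,0,0,0,0,-0.12,-0.97,0,0,0,0,-0.17,-0.96,0,0,0,0,-0.22,-0.95,0,0,0,0,-0.26,-0.94,0,0,0,0,-0.31,-0.92,0,0,0,0,-0.36,-0.91,0,0,0])

```text
clock: 13.58
tool_pos: [0.5938, 0.001, 0.1759]
eef_rot: [0.994, 0.111, 0.0, 0.001]
contact_force: [2.5, -4.2, -0.5]
opening: 0.095
```

```bash
cat > chk.py <<'E'
from h import *
import sys
need([.5974,-.0145,.1])
H=np.array([.5542,.1756]); y=np.radians(12.8); u=np.array([np.sin(y),-np.cos(y)])
p=monitor.get_state()["tool_pos"]; print("theta from tcp",np.arctan2(p[2]-.1002,(p[:2]-H)@u), "r",np.hypot(p[2]-.1002,(p[:2]-H)@u))
s=snapshot("scene"); save(s,sys.argv[1],(250,140,390,290),4)
Pt,uu=pts(s); C=s["frame"][uu[:,1],uu[:,0]].astype(int)
w=(C.min(1)>130)&(abs((Pt[:,:2]-H)@np.array([np.cos(y),np.sin(y)]))<.055)
o=(Pt[:,:2]-H)@u; w&=(o>.02)&(o<.14)&(Pt[:,2]>.05)&(Pt[:,2]<.25)
L=cv2.fitLine(np.c_[o[w],Pt[w,2]].astype(np.float32),cv2.DIST_HUBER,0,.01,.01).ravel(); print("plate",w.sum(),np.arctan(L[1]/L[0]))
g=(C[:,1]>C[:,0]*1.8)&(C[:,1]>C[:,2]*1.3)&(Pt[:,1]>0)&(Pt[:,1]<.2)&(Pt[:,2]>.06)
print("blank",g.sum(),np.median(Pt[g],0),np.median(o[g]))
E
python3 chk.py g4.png
```

```text
t 13.57 pos [0.5938 0.001  0.1759] F [ 2.5 -4.2 -0.5] open 0.83
cm tool [0.   1.58 7.59]
jaw deg -77.26 toolz [ 0.001 -0.001 -1.   ]
theta from tcp 0.3999733250037934 r 0.19441981070888742
plate 1732 0.4072599
blank 272 [0.57615815 0.11395109 0.10838123] 0.06438524144557155
```

carry_out(motion=[0,-0.4,-0.89,0,0,0,0,-0.44,-0.87,0,0,0,0,-0.49,-0.84,0,0,0,0,-0.53,-0.82,0,0,0,0,-0.57,-0.79,0,0,0,0,-0.61,-0.76,0,0,0,0,-0.65,-0.73,0,0,0,0,0,0,0,0,0])

```text
clock: 14.62
tool_pos: [0.585, 0.0393, 0.233]
eef_rot: [0.994, 0.112, 0.0, -0.001]
contact_force: [3.0, 0.1, -2.3]
opening: 0.087
```

```bash
python3 chk.py g5.png
```

```text
t 14.62 pos [0.585  0.0393 0.233 ] F [ 3.   0.1 -2.3] open 0.77
cm tool [1.000e-02 5.540e+00 1.329e+01]
jaw deg -77.13 toolz [-0.     0.001 -1.   ]
theta from tcp 0.7597280556809488 r 0.19277600523499053
plate 1548 0.77389705
blank 343 [0.57017347 0.13679393 0.12616424] 0.04103239775103021
```

View pics/g5.png

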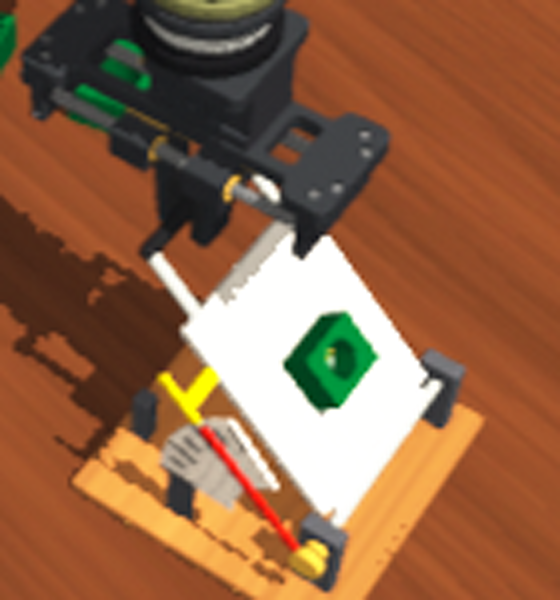

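The pointer strip (165,378)–(200,420) is nearly in line with the red arm (205,428)–(300,550), and the blank is on its post. I'll compare the two lines in numbers.

```bash
python3 - <<'E'
from h import *
H=np.array([.5542,.1756]); y=np.radians(12.8); u=np.array([np.sin(y),-np.cos(y)]); a=np.array([np.cos(y),np.sin(y)])
for cam in("scene","top"):
    s=snapshot(cam); f=s["frame"].astype(int); Pt,uv=pts(s); C=f[uv[:,1],uv[:,0]]
    xx=(Pt[:,:2]-H)@a; o=(Pt[:,:2]-H)@u
    ar=(xx>.05)&(xx<.12)&(o>-.02)&(o<.2)&(Pt[:,2]>.045)
    red=ar&(C[:,0]>140)&(C[:,1]<70)&(C[:,2]<70)
    yel=ar&(C[:,0]>150)&(C[:,1]>140)&(C[:,2]<80)&(o>.04)
    for n,m in(("red",red),("yel",yel)):
        if m.sum()<3: continue
        an=np.arctan2(Pt[m,2]-.055,o[m]); r=np.hypot(o[m],Pt[m,2]-.055)
        print(cam,n,m.sum(),"ang by radius",[(round(float(lo),2),int(((r>=lo)&(r<lo+.02)).sum()),round(float(np.median(an[(r>=lo)&(r<lo+.02)])),3)) for lo in np.arange(.04,.2,.02) if ((r>=lo)&(r<lo+.02)).any()],"x",np.round(np.median(xx[m]),3))
    # ray-plane intersection: red/yellow at known plane x=.086
    Rm=cv2.Rodrigues(np.array(s["rvec"],float))[0]; t=np.array(s["tvec"]).ravel(); c=-Rm.T@t
    for n,m in(("red",red),("yel",yel)):
        if m.sum()<3: continue
        d=np.c_[(uv[m,0]-s["cx"])/s["fx"],(uv[m,1]-s["cy"])/s["fy"],np.ones(m.sum())]@Rm
        k=(.086-(c[:2]-H)@a)/(d[:,:2]@a); X=c+k[:,None]*d; oo=(X[:,:2]-H)@u; zz=X[:,2]-.055; rr=np.hypot(oo,zz)
        print(cam,n,"plane ang",[(round(float(lo),2),round(float(np.median(np.arctan2(zz,oo)[(rr>=lo)&(rr<lo+.02)])),3)) for lo in np.arange(.04,.2,.02) if ((rr>=lo)&(rr<lo+.02)).any()])
E
```

```text
scene red 70 ang by radius [(0.04, 18, 0.829), (0.06, 12, 0.815), (0.08, 11, 0.815), (0.1, 5, 0.812)] x 0.087
scene yel 71 ang by radius [(0.1, 27, 0.796), (0.12, 42, 0.792), (0.14, 2, 0.785)] x 0.081
scene red plane ang [(0.04, 0.789), (0.06, 0.795), (0.08, 0.789), (0.1, 0.794)]
scene yel plane ang [(0.1, 0.779), (0.12, 0.854), (0.14, 1.031)]
```

The mark is at about 0.80 and the plate at about 0.775. I'll raise it by 0.025 rad.

carry_out(motion=[0,-0.17,-0.18,0,0,0,0,-0.17,-0.18,0,0,0,0,0,0,0,0,0,0,0,0,0,0,0,0,0,0,0,0,0,0,0,0,0,0,0])

```text
clock: 15.52
tool_pos: [0.5844, 0.042, 0.2359]
eef_rot: [0.994, 0.112, -0.0, -0.001]
contact_force: [3.0, 4.8, -5.8]
opening: 0.087
```

```bash
python3 chk.py g6.png
```

```text
t 15.53 pos [0.5844 0.042  0.2359] F [ 3.   4.8 -5.8] open 0.77
cm tool [ 0.02  5.81 13.58]
jaw deg -77.19 toolz [-0.     0.001 -1.   ]
theta from tcp 0.7805967895694007 r 0.19283253088213623
plate 1514 0.7907807
blank 352 [0.56919226 0.13738122 0.12690806] 0.03998773204230603
```

View pics/g6.png

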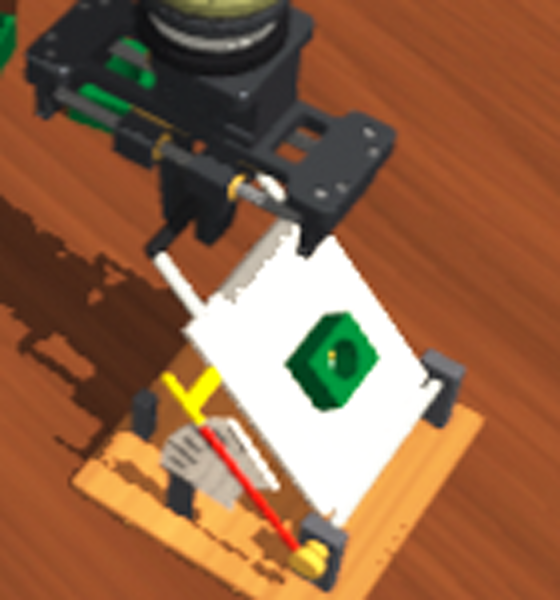

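Pointer (168,378)–(200,420) and red arm (203,428)–(298,550) now have the same slope and line up, the blank is on its post, and the arm is still. Handing in.

```bash
python3 -c "
from h import *
print(workorder.finish_job())"
```

```text
the job is handed in; nothing more can be done
None
```

The blank is on its post, and I handed the job in at about 15.5 s with the arm still holding the plate up at the red mark. No verdict came back.

- **Blank:** I picked up the smallest green slab with a 10 N grip and lowered it over the post with the plate level. I let go with no noticeable contact force. A picture then showed the post inside the hole and the blank's top at 82 mm, against 81 mm expected.
- **Plate:** I gripped the black bar at 20 N and raised the plate. At hand-in the plate measured 0.79 rad by the camera and 0.78 rad by the arm's position.
- **Red mark:** It measured between 0.79 and 0.82 rad, depending on the method. All of these are within the 0.07 rad tolerance, and the last picture shows the pointer in line with the red arm and the blank still on its post.

**Checks that disagreed or were not made:**
- One line fit put the red mark at 0.77 rad.
- Some pointer readings came out as high as 0.85 and 1.03 rad, but they assumed the pointer lies in the red arm's plane, which it doesn't.
- The gripper opening read 7.7–8.6 mm on the 10 mm bar. I did not look into why.
- I did not measure the bystanders again. I never saw or felt the arm touch any of them.

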